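# Seat the kiln relays and hold the kiln lid at its set angle

## Robot

A 7-joint arm with a two-finger parallel gripper is mounted at the origin on the work surface. World frame = base frame: x ahead of the robot, y to its left, z up, the work surface at z = 0. Lengths are in mm, angles in rad, forces in N, time in s.
With the tool pointing down it reaches from about 400 to 850 mm from the base axis. Payload 4.4 kg.
Tool frame: the origin (TCP) lies at the centre of the arm's flange, where the gripper is bolted on; the fingertips stand 199 mm ahead of it and the grasp point (between the pads) lies 180 mm ahead of it; z points along the fingers, y is the direction in which the jaws open and shut (so a half turn about z gives the same grasp; the last joint's range is limited). The gripper opens to 94 mm and grips with 3 to 60 N. Pads are 16 mm wide; open, the fingers measure 119 mm over their backs; the gripper's body (75 mm by 177 mm) begins 78 mm behind the grasp point.
Start: joints at [-1.169, 0.628, 0.038, 1.517, -0.027, 0.996, -0.02], TCP at [293.085, 580.187, 404.678] pointing down, gripper open.
Joint ranges: [-3.06, 3.06], [-0.37, 2.12], [-1.25, 1.32], [0.18, 2.47], [-1.1, 4.24], [0.23, 1.98], [-2.94, 2.94]. Speed limits (rad/s): [2.57, 2.57, 3.14, 3.14, 3.14, 3.14, 3.14].

## Interface

Orientations are given as a unit quaternion [x, y, z, w].
In Python, from workcell import get_state, get_image, hand_in gives the robot as it stands. The module is installed in compiled form; this text tells all that it offers.
- The arm moves only by the shell command python3 -m creep 'ROWS' [FORCE]. ROWS is JSON, a list of rows, each an object with "turn": the turn, a rotation vector about the world's x, y, z in degrees, a list of three; "delta_pos": the shift along the world's x, y, z in mm, a list of three; "claw": the finger opening in mm, from 0 to 94. A call has 1 to 20 rows; each row shifts and turns the commanded pose from where the row before left it; what a row does not reach is not made up. A row lasts 1/12 s, in which the tool goes at most 41.7 mm and 7.16 degrees, less where a joint would pass 70% of its speed; a pose out of reach is approached as far as the arm can. A call is refused whole if a number of a shift passes 41.7 or a number of a turn 7.16, either way. A call with a gripper value outside its range is refused whole. The fingers move at their own pace and stop on an object; FORCE is the grip in N (left out, the last holds). Time passes only in rows, so rows that do not move let the fingers close. It gives the time, the measured TCP pose, the force and the opening at its end, in the units of the state.
- get_state(): the state, without advancing time (a new reading comes with each control period).
- get_image(name): name is "side" or "top" or "wrist"; returns a dict with "frame" (384x512x3 uint8, blue, green, red), "fx", "fy", "cx", "cy" (pixels), "T" (4x4, takes a point from camera to world coordinates). Camera axes: x right, y up, looking along -z (the intrinsics and any distortion apply to the point x, -y, -z); pixel columns grow to the right and rows downward; lengths in mm; the calibration is good to about 2 mm. A picture is of the moment at which its call begins. There is no depth.
- hand_in(): hands the job in, once; it reports no verdict.
The state is a dict: "clock": time; "q": joint angles; "qd": joint speeds; "joint_torque": joint torques, N m; "tcp_pos": TCP position; "tcp_rot": TCP orientation; "contact_force": force on the tool from outside, world axes, zero at the start; "moment": the same for the moment, N m; "width": finger opening in mm.
Only numpy, scipy, OpenCV 4.12 (cv2) and the standard library are available. Lean on these libraries where they do the work, as an engineer would, in place of code of your own. Each camera call takes 0.05 s, during which the arm holds its last target.

## Task

Get the bench kiln ready for a look inside: first push both white relays on the grey temperature controller fully home, with the kiln lid still shut. Then lift the kiln lid with the gripper until its edge runs parallel to the red set-angle arm at its side, and finish while still holding it there: the lid falls shut if let go. Leave the red arm where it is set and do not disturb the other things on the bench.

Things in the scene. Friction and masses are not known exactly. Their poses are not given: they have to be found in the camera images.
- kiln: Fixed purple bench kiln, hollow, 200 (x) x 260 (y) x 122 mm high, with a hinged lid on top (shut lid top at 158 mm above the bench). Origin: centre of its underside on the bench. Its x axis points from the lid handle towards the hinge, level; z is up; the handle side faces roughly to the robot. It stands at differing places and yaws.
- lid_hinge (a point): Point on the lid's hinge line, at the middle of the kiln's width, 102 mm along kiln x from the kiln's origin and 126 mm up. Fixed to the kiln; the hinge line runs along the kiln's y axis.
- lid_grip (a point): Centre of the lid's wooden handle, a level round bar 22 mm thick, 70 mm long, that sticks out from the lid's front edge along minus kiln x. With the lid shut it is 250 mm in front of the hinge line, 15 mm above it, 141 mm above the bench; the lid's edge is 47 mm away. Free all round; it can turn between finger pads. The point turns with the lid: x along the handle to the hinge, z square to the lid.
- lid (a joint): Angle of the kiln lid about its hinge, 0 = shut and level, growing as the handle end rises, up to 1.45. The lid weighs 0.4 to 0.8 kg, has a nearly free hinge and falls shut from any angle. A yellow stripe runs along each of its sides.
- set_arm (a joint): Angle of the red set-angle arm about the same hinge line, measured like the lid's: the lid is at the marked angle when both are equal. Stiff; starts between 0.35 and 0.85 and must stay.
- set_arm_tip (a point): Free end of the red set-angle arm, a flat bar 14 mm wide and 5 mm thick beside the kiln's left side (kiln y +139 mm), 160 mm from the hinge line along the arm and 14 mm square above that line. It stands up to 260 mm above the bench: pass over it. Its x axis points along the arm towards the hinge, z square to the arm.
- controller: Fixed grey temperature controller, 100 x 130 x 70 mm, with two black relay sockets on top (their faces 76 mm above the bench). Origin: centre of its underside; z up. It stands on the left or on the right of the kiln.
- relay_a_top (a point): Centre of the top of the first relay, a white upright block 26 x 26 mm and 36 mm tall with a blue band, above the socket at controller x +5, y +32 mm. Fully home its top is 112 mm above the bench; it starts 6 to 10 mm higher.
- relay_b_top (a point): Centre of the top of the second relay, the same, at controller x +5, y -32 mm.
- relay_a (a joint): How far the first relay is pushed in, m: 0.010 is fully home against a solid stop. Starts 0 to 0.004. It takes about 4 N straight down and stays where it is left.
- relay_b (a joint): The same for the second relay.
- slab: Loose graphite slab, 130 x 100 x 16 mm; stands on the side of the kiln where the controller is not. Origin: centre of underside. Leave alone.
- jar_blue: Loose clear jar with blue cap, 48 mm across, 60 mm tall. Origin: centre of underside. Leave alone.
- jar_amber: Loose amber jar with orange cap, 48 mm across, 60 mm tall. Origin: centre of underside. Leave alone.
- tweezers: Loose tweezers, 145 mm long, 7 mm high, lying on the bench. Origin: near the middle. Leave alone.
- paddle: Loose graphite paddle with round wooden handle, 155 mm long, 20 mm high, lying on the bench. Origin: near the middle. Leave alone.
Mind the look-alikes: they are no part of the job. What is shaped like the controller but orange or turquoise is not meant.

How it is judged (in metres and radians):
On the way, in this order (a step that is already met when the one before it is completed fails the run):
1. both relays are fully home while the lid is still shut (value of joint each of relay_a, relay_b above 0.0085 m and value of joint lid below 0.05 rad), for 0.2 s.
2. the lid is held by the fingers, parallel to the red arm (angle between the z axis of lid_grip and the z axis of set_arm_tip, either way round below 0.09 rad and contact force between the fingers and lid above 0.5 N), for 0.2 s.
At the end, for the whole second after the job is handed in: Both relays are within 1.5 mm of fully home, and the fingers hold the lid still, within 0.09 rad (5 degrees) of the red arm's angle, with none of the loose things carrying it (all of step 2 and value of joint each of relay_a, relay_b above 0.0085 m and velocity of joint lid between -0.05 and 0.05 rad/s and contact force between lid and slab below 0.2 N and contact force between lid and jar_blue below 0.2 N and contact force between lid and jar_amber below 0.2 N and contact force between lid and tweezers below 0.2 N and contact force between lid and paddle below 0.2 N); the arm keeps its last pose, push and grip.
It fails at once if the red set-angle arm is moved by more than 8 mm at its tip (distance of set_arm_tip from where it was at the start of the episode above 0.008 m).
It fails at once if a bystander is moved by more than 25 mm (distance of any of slab, jar_blue, jar_amber, tweezers, paddle from where it was at the start of the episode above 0.025 m).
It also fails if it takes over 56 s, if anything falls off the work surface, if the arm or the gripper's body presses on something with over 40 N, if the wrist force passes 120 N, or if a joint passes its speed limit or range.

## Working session

There is one attempt and no reset: what is moved stays moved. The work goes in short steps, Python scripts to look and compute and a shell command to move; the robot and the scene stay as the last step left them, time stands still between calls to the robot, and variables do not carry over. Pictures are saved under pics/ and viewed, and the job is handed in when it is done.

```bash
mkdir -p pics
python3 - <<'E'
from workcell import get_state,get_image
import cv2,numpy as np
s=get_state();print(s)
for n in("side","top","wrist"):
    i=get_image(n);cv2.imwrite(f"pics/{n}0.png",i["frame"]);print(n,{k:i[k] for k in i if k not in("frame",)})
E
```

```text
{'clock': 0.0, 'q': array([-1.16877983,  0.62930804,  0.03842889,  1.51832627, -0.02701145,
        0.99629064, -0.02001508]), 'qd': array([ 0.00109169, -0.00042945, -0.00011155, -0.00066459, -0.00124149,
       -0.00058203, -0.00035291]), 'joint_torque': array([ 1.33101032e-03, -5.49732971e+01,  1.14381306e+00, -1.86624652e+01,
       -5.22558123e-02,  2.36127485e-02,  2.10378225e-04]), 'tcp_pos': array([292.94578198, 579.92892068, 403.79157405]), 'tcp_rot': array([ 2.31785772e-01,  9.72766432e-01, -8.83199691e-04, -2.08489607e-04]), 'contact_force': array([-0.06635292, -0.21718092,  1.04253497]), 'moment': array([ 0.0111443 , -0.04312999, -0.00679662]), 'width': 94.17437388828469}
side {'fx': 443.07811258592875, 'fy': 443.07811258592875, 'cx': 250.60312456676013, 'cy': 189.60134507399346, 'T': array([[-8.29152039e-01,  2.83494292e-01, -4.81806892e-01,
        -3.22378516e+02],
       [-5.58994520e-01, -4.29186106e-01,  7.09453601e-01,
         1.14711700e+03],
       [-5.65877737e-03,  8.57572313e-01,  5.14332291e-01,
         9.52759743e+02],
       [ 0.00000000e+00,  0.00000000e+
[... 256 characters left out ...]
9998038e-01,  1.42124533e-03,  1.37991652e-03,
         1.09136472e+01],
       [ 1.61090993e-03,  1.78040111e-01,  9.84021912e-01,
         1.34113410e+03],
       [ 0.00000000e+00,  0.00000000e+00,  0.00000000e+00,
         1.00000000e+00]])}
wrist {'fx': 337.78273243995096, 'fy': 337.78273243995096, 'cx': 253.7929396951212, 'cy': 196.5303272431468, 'T': array([[ 4.50276952e-01, -8.64872722e-01, -2.21914041e-01,
         2.28813514e+02],
       [ 8.92887135e-01,  4.35647401e-01,  1.13859150e-01,
         6.12724752e+02],
       [-1.79739755e-03, -2.49412344e-01,  9.68395711e-01,
         3.83265603e+02],
       [ 0.00000000e+00,  0.00000000e+00,  0.00000000e+00,
         1.00000000e+00]])}
```

View pics/side0.png

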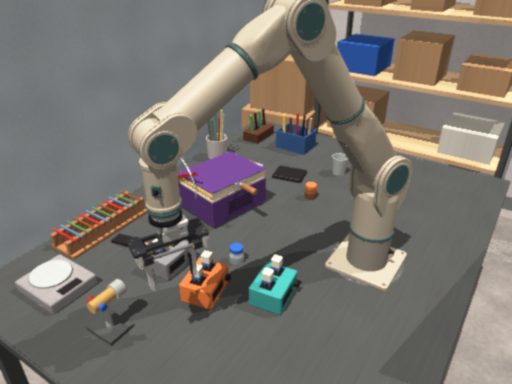

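View pics/top0.png

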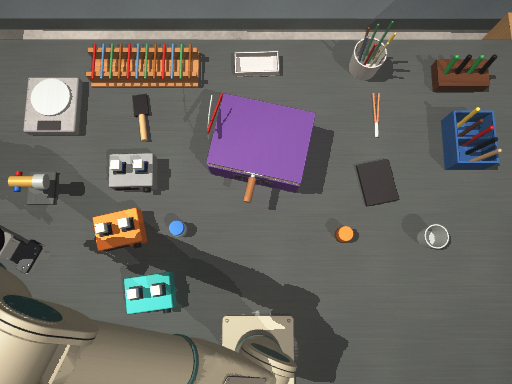

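View pics/wrist0.png

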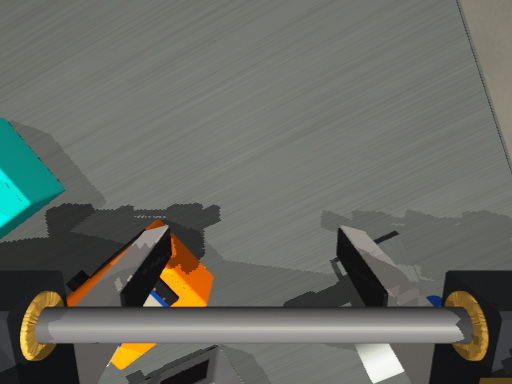

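The top view shows three controller-shaped boxes: grey at (132,170), orange at (120,229) and turquoise at (149,293). Only the grey one fits the description. The scale at (52,105) is grey too, but it has no relays. I'll check with an enlarged crop.

```bash
cat > h.py <<'E'
import numpy as np,cv2
from workcell import get_state,get_image
def ray(im,u,v):
    d=np.array([(u-im["cx"])/im["fx"],-(v-im["cy"])/im["fy"],-1.]);T=im["T"]
    return T[:3,3],T[:3,:3]@d
def onz(im,u,v,z):
    o,d=ray(im,u,v);return o+d*(z-o[2])/d[2]
def proj(im,p):
    T=im["T"];c=T[:3,:3].T@(np.array(p,float)-T[:3,3]);return im["cx"]+im["fx"]*c[0]/-c[2],im["cy"]-im["fy"]*c[1]/-c[2]
def tri(a,ua,b,ub):
    o1,d1=ray(a,*ua);o2,d2=ray(b,*ub);A=np.c_[d1,-d2];s=np.linalg.lstsq(A,o2-o1,rcond=None)[0]
    p,q=o1+d1*s[0],o2+d2*s[1];return (p+q)/2,np.linalg.norm(p-q)
E
python3 - <<'E'
from h import *
t=cv2.imread("pics/top0.png");s=cv2.imread("pics/side0.png")
a=cv2.resize(t[140:200,95:175],None,fx=5,fy=5,interpolation=2)
b=cv2.resize(t[80:210,190:330],None,fx=5,fy=5,interpolation=2)
c=cv2.resize(s[140:230,160:280],None,fx=6,fy=6,interpolation=2)
cv2.imwrite("pics/c1.png",a);cv2.imwrite("pics/c2.png",b[:600]);cv2.imwrite("pics/c3.png",c)
E
```

```text
(no output)
```

View pics/c1.png

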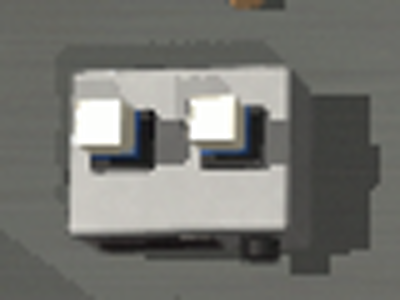

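View pics/c2.png

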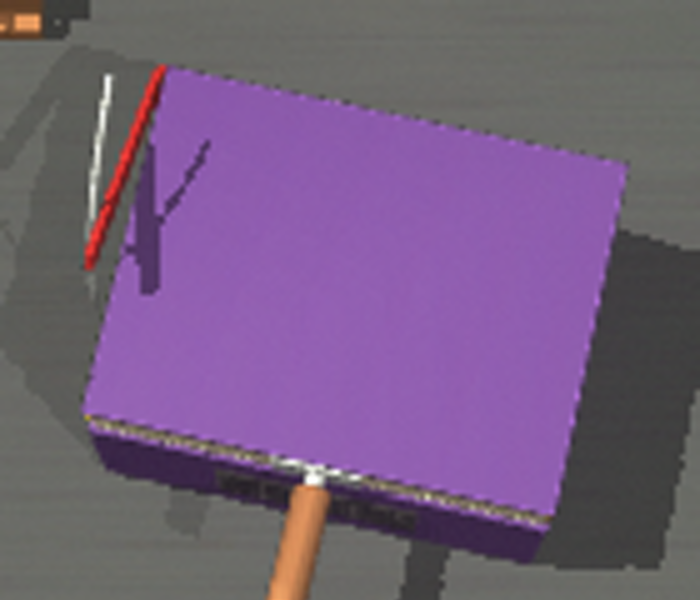

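View pics/c3.png

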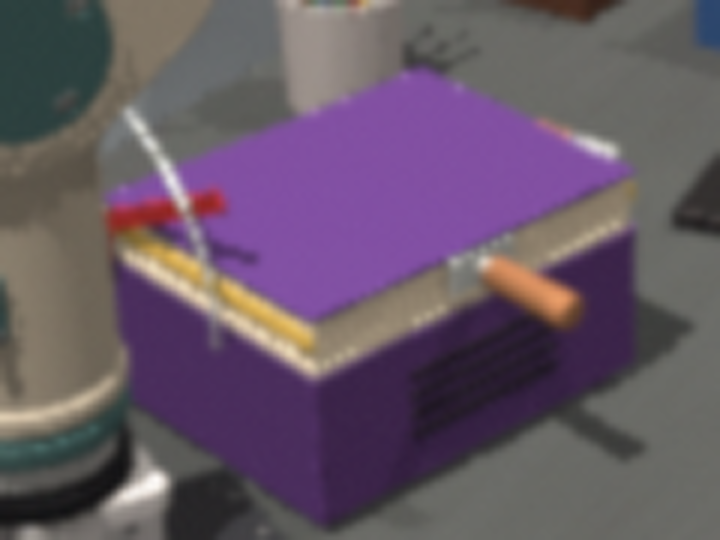

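Grey is confirmed: in the crop, two white relays with blue bands stand on black sockets. The lid corners and the red arm (crop (160,66) to (88,266)) are clear too. Next I'll compute the geometry.

Run:
```python
from h import *
im=get_image("top");f=im["frame"];sd=get_image("side")
print("clock",get_state()["clock"])
# white relay tops
m=(f.min(2)>225).astype(np.uint8)
m2=np.zeros_like(m);m2[150:180,100:160]=m[150:180,100:160]
n,l,st,c=cv2.connectedComponentsWithStats(m2)
for k in range(1,n):
    if st[k,4]>20: print("relay",c[k],st[k],onz(im,*c[k],120).round(1),onz(im,*c[k],112).round(1))
# kiln lid
hsv=cv2.cvtColor(f,cv2.COLOR_BGR2HSV)
m=((hsv[...,0]>125)&(hsv[...,0]<150)&(hsv[...,1]>100)&(hsv[...,2]>110)).astype(np.uint8)
m=cv2.morphologyEx(m,cv2.MORPH_CLOSE,np.ones((9,9)))
cs=max(cv2.findContours(m,0,2)[0],key=cv2.contourArea)
r=cv2.minAreaRect(cs);B=cv2.boxPoints(r);print("box",B.round(1))
P=np.array([onz(im,*b,158) for b in B]);
for p in P: print(p.round(1))
print("sides",[np.linalg.norm(P[i]-P[(i+1)%4]).round(1) for i in range(4)])
# red arm
m=((f[...,2]>150)&(f[...,1]<60)&(f[...,0]<60)).astype(np.uint8)
n,l,st,c=cv2.connectedComponentsWithStats(m[85:145,195:235])
for k in range(1,n): print("red",st[k],c[k])
# wooden handle
m=((hsv[...,0]<16)&(hsv[...,1]>90)&(hsv[...,2]>90)).astype(np.uint8)
q=np.zeros_like(m);q[165:210,235:270]=m[165:210,235:270]
n,l,st,c=cv2.connectedComponentsWithStats(q)
for k in range(1,n):
    if st[k,4]>30:
        print("handle",st[k],c[k],onz(im,*c[k],150).round(1)); r=cv2.minAreaRect(np.argwhere(l==k)[:,::-1].astype(np.float32));print(r)
```

```text
clock 0.25
relay [136.89230769 163.30769231] [133 159   9   9  65] [527.3 339.5 120. ] [529.2 341.6 112. ]
relay [114.15384615 164.08974359] [110 160   9   9  78] [524.9 403.7 120. ] [526.8 406.2 112. ]
box [[205.5 165.4]
 [221.8  92. ]
 [315.9 112.9]
 [299.6 186.4]]
[512.2 141.1 158. ]
[725.6  99.3 158. ]
[ 664.  -165.3  158. ]
[ 454.2 -115.9  158. ]
sides [np.float64(217.4), np.float64(271.7), np.float64(215.5), np.float64(263.5)]
red [16  8 12 27 37] [21.2972973  21.75675676]
red [12 36  5 13 17] [13.82352941 41.82352941]
handle [243 177  13  25 198] [249.23737374 189.15656566] [447.7  21.  150. ]
((249.26681518554688, 189.1769561767578), (7.795130252838135, 25.40912628173828), 12.994616508483887)
```

```bash
python3 - <<'E'
from h import *
im=get_image("top");sd=get_image("side")
C=[(207,162.4),(223,93.2),(315.4,112.6),(300.6,183.6)] # FL BL BR FR
P=np.array([onz(im,u-.5,v-.5,158) for u,v in C]);print(P.round(1))
FL,BL,BR,FR=P
for a,b in((FL,BL),(FR,BR)): print("x dir",np.degrees(np.arctan2(*(b-a)[1::-1])),np.linalg.norm(b-a))
for a,b in((FR,FL),(BR,BL)): print("y dir -90",np.degrees(np.arctan2(*(b-a)[1::-1]))-90,np.linalg.norm(b-a))
H=onz(im,249.24,189.16,141);print("handle",H)
# side cross-check
hs=cv2.cvtColor(sd["frame"],cv2.COLOR_BGR2HSV)
m=((hs[...,0]<16)&(hs[...,1]>90)&(hs[...,2]>90)).astype(np.uint8)
q=np.zeros_like(m);q[180:198,238:260]=m[180:198,238:260]
y,x=np.nonzero(q);print("side handle",x.mean(),y.mean(),len(x),onz(sd,x.mean(),y.mean(),141))
print(tri(im,(249.24,189.16),sd,(x.mean(),y.mean())))
for yaw in(-10,-11,-12,-13,-14):
    c,s=np.cos(np.radians(yaw)),np.sin(np.radians(yaw));ex=np.array([c,s,0]);ey=np.array([-s,c,0])
    mid=P.mean(0);print(yaw,"FRONT",(FL@ex+FR@ex)/2,(BL@ex+BR@ex)/2,"ymid",mid@ey,"handle",H@ex,H@ey)
    for n,i,u,v in(("top",im,207.6,132.7),("top",im,222.2,94),("side",sd,197,173.5),("side",sd,178,176)):
        o,d=ray(i,u,v);t=(mid@ey+139-o@ey)/(d@ey);p=o+d*t;hx=H@ex+250
        print("  ",n,"X,Z rel hinge",(p@ex-hx).round(1),(p[2]-126).round(1))
E
python3 - <<'E'
import cv2
s=cv2.imread("pics/side0.png");cv2.imwrite("pics/c4.png",cv2.resize(s[150:210,165:255],None,fx=8,fy=8,interpolation=0))
E
```

```text
[[ 522.1  138.5  158. ]
 [ 723.3   97.3  158. ]
 [ 666.2 -162.5  158. ]
 [ 463.2 -117.4  158. ]]
x dir -11.564605685505668 205.36100336112605
x dir -12.512707406929568 207.97229852390436
y dir -90 -12.973757347943646 262.6012598831705
y dir -90 -12.39933487639587 265.9913341651961
handle [449.37581695  21.09720821 141.        ]
side handle 248.38 187.99 100 [450.97230243  22.48318202 141.        ]
(array([450.37475076,  21.58688825, 140.53441153]), np.float64(2.0383839121853233))
-10 FRONT 483.3521696132407 689.8805581666875 ymid 92.23490302932348 handle 438.88529678891007 98.80998591268262
   top X,Z rel hinge -132.8 87.6
   top X,Z rel hinge 29.2 -34.9
   side X,Z rel hinge -126.4 80.3
   side X,Z rel hinge -11.8 26.3
-11 FRONT 481.604585449742 688.2300112723227 ymid 102.45872241221139 handle 437.09398039821 106.45454125213907
   top X,Z rel hinge -134.2 84.2
   top X,Z rel hinge 20.9 -19.9
   side X,Z rel hinge -129.3 80.7
   side X,Z rel hinge -11.9 24.8
-12 FRONT 479.7102998641069 686.3698228494904 ymid 112.65133187571261 handle 435.16952094685627 114.06666950708183
   top X,Z rel hinge -135.6 80.8
   top X,Z rel hinge 13.3 -6.5
   side X,Z rel hinge -132.3 81.2
   side X,Z rel hinge -11.9 23.3
-13 FRONT 477.6698898740751 684.3005595296045 ymid 122.80962665224654 handle 433.1125046438403 121.64405194950407
   top X,Z rel hinge -137.0 77.4
   top X,Z rel hinge 6.1 5.5
   side X,Z rel hinge -135.5 81.7
   side X,Z rel hinge -11.9 21.7
-14 FRONT 475.4839770082956 682.0228516303175 ymid 132.9305124268186 handle 430.9235580762548 129.18438043531012
   top X,Z rel hinge -138.5 73.9
   top X,Z rel hinge -0.5 16.4
   side X,Z rel hinge -138.9 82.3
   side X,Z rel hinge -11.8 20.0
```

View pics/c4.png

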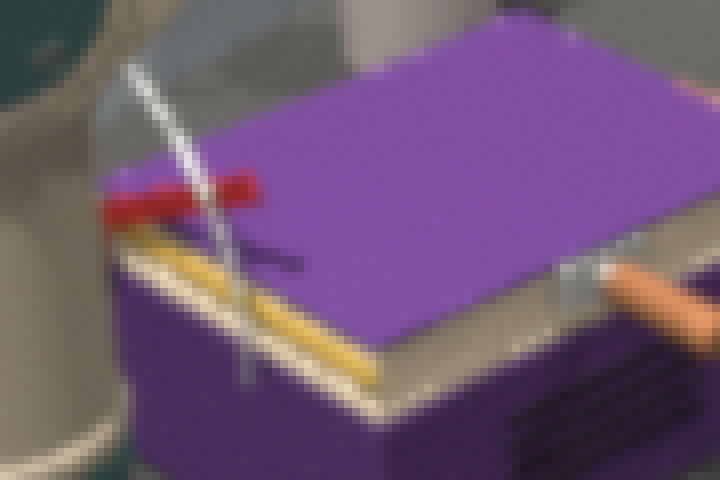

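Kiln yaw is about -12.4°, the grip point is about (450.5, 21.5, 141), and the red arm sits at about 0.455 rad. The relay tops are at A (525,404) and B (527,339.5). I'll move above relay A with the fingers closed, and turn the tool 14.4° to the handle's yaw on the way.

```bash
python3 -m creep '[{"turn":[0,0,1.44],"delta_pos":[23.2,-17.6,0],"claw":0},{"turn":[0,0,1.44],"delta_pos":[23.2,-17.6,0],"claw":0},{"turn":[0,0,1.44],"delta_pos":[23.2,-17.6,0],"claw":0},{"turn":[0,0,1.44],"delta_pos":[23.2,-17.6,0],"claw":0},{"turn":[0,0,1.44],"delta_pos":[23.2,-17.6,0],"claw":0},{"turn":[0,0,1.44],"delta_pos":[23.2,-17.6,0],"claw":0},{"turn":[0,0,1.44],"delta_pos":[23.2,-17.6,0],"claw":0},{"turn":[0,0,1.44],"delta_pos":[23.2,-17.6,0],"claw":0},{"turn":[0,0,1.44],"delta_pos":[23.2,-17.6,0],"claw":0},{"turn":[0,0,1.44],"delta_pos":[23.2,-17.6,0],"claw":0},{"turn":[0,0,0],"delta_pos":[0,0,-20],"claw":0},{"turn":[0,0,0],"delta_pos":[0,0,-20],"claw":0},{"turn":[0,0,0],"delta_pos":[0,0,-20],"claw":0},{"turn":[0,0,0],"delta_pos":[0,0,0],"claw":0},{"turn":[0,0,0],"delta_pos":[0,0,0],"claw":0},{"turn":[0,0,0],"delta_pos":[0,0,0],"claw":0}]' 20
python3 - <<'E'
from h import *
for n in("side","top","wrist"):
    i=get_image(n);cv2.imwrite(f"pics/{n}1.png",i["frame"])
f=cv2.imread("pics/side1.png");cv2.imwrite("pics/s1c.png",cv2.resize(f[190:310,120:270],None,fx=5,fy=5,interpolation=2))
print(get_state()["clock"],get_state()["contact_force"])
E
```

```text
clock: 1.68
tcp_pos: [525.4, 404.6, 345.7]
tcp_rot: [0.108, 0.994, 0.001, 0.001]
contact_force: [-0.3, 0.1, 0.2]
width: 0.7
1.8333 [ 0.8228081  -0.55410876 -0.15113131]
```

View pics/s1c.png

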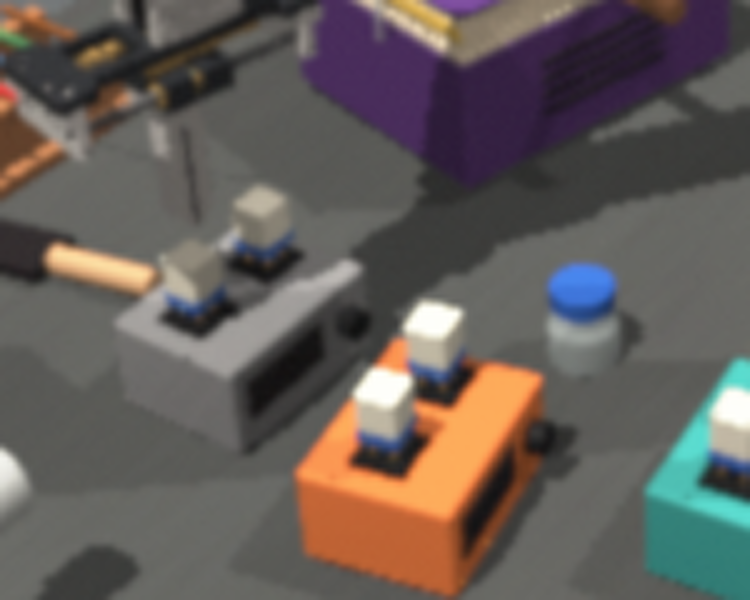

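View pics/wrist1.png

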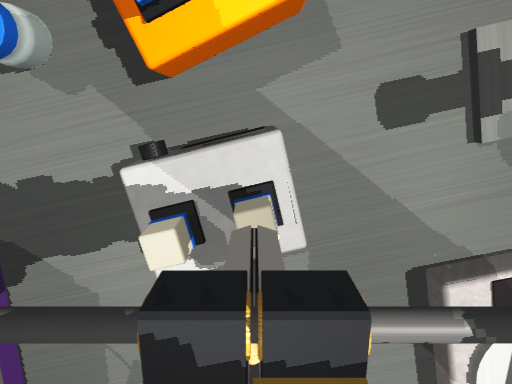

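View pics/side1.png

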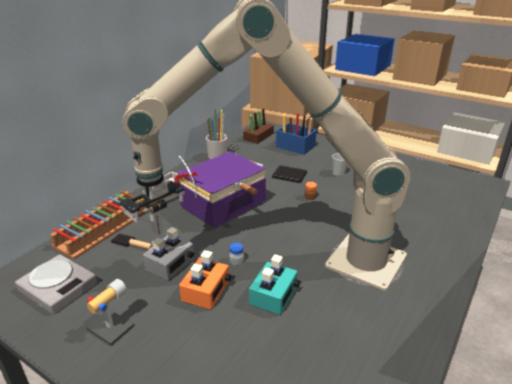

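The side view shows the closed fingertips at about (158,234), just above relay A, whose top is at about (158.6,242). I'll cross-check the relay positions in the side view.

Run:
```python
from h import *
im=get_image("side");s=get_state();w=get_image("wrist")
for n,u,v in(("A",158.6,241.5),("B",172.4,230.5),("A lo",158.6,243.5)): print(n,onz(im,u,v,120).round(1))
print(s["tcp_pos"]); print("tip projects",proj(im,s["tcp_pos"]-[0,0,199]),"relA",proj(im,[525,404,120]),"relB",proj(im,[527,339.5,120]))
print("wrist relA",proj(w,[525,404,120]),"B",proj(w,[527,339.5,120]),"B seen ~ (164,243)")
```

```text
A [520.1 410.  120. ]
B [523.7 344.3 120. ]
A lo [513.1 417.3 120. ]
[525.2645439  404.53891352 346.03321675]
tip projects (np.float64(157.64047819580531), np.float64(232.92393734867338)) relA (np.float64(158.8244512690219), np.float64(239.9551982047246)) relB (np.float64(172.66950034619853), np.float64(229.4133767626683))
wrist relA (np.float64(251.7378266310709), np.float64(224.53749369455545)) B (np.float64(155.96176933879303), np.float64(247.42782875526055)) B seen ~ (164,243)
```

Run:
```python
from h import *
sd=get_image("side");tp=get_image("top");w=get_image("wrist")
print("A",tri(tp,(114.4,164.2),sd,(158.6,242)),"B",tri(tp,(137.2,163.5),sd,(172.4,230.8)))
print("B tw",tri(tp,(137.2,163.5),w,(166,245)),"ws",tri(w,(166,245),sd,(172.4,230.8)))
f=w["frame"];cv2.imwrite("pics/w2.png",cv2.resize(f[170:290,110:310],None,fx=4,fy=4,interpolation=2))
f=sd["frame"];cv2.imwrite("pics/s2.png",cv2.resize(f[215:265,140:190],None,fx=12,fy=12,interpolation=0))
```

```text
A (array([526.21130651, 405.23434553, 112.45993702]), np.float64(0.44598150925141944)) B (array([528.16201242, 340.12941727, 114.42619524]), np.float64(0.20661932650008166))
B tw (array([529.99286566, 341.86574634, 108.01245477]), np.float64(0.671671781787441)) ws (array([526.09975545, 344.20864127, 117.47842495]), np.float64(2.8942344299118243))
```

View pics/w2.png

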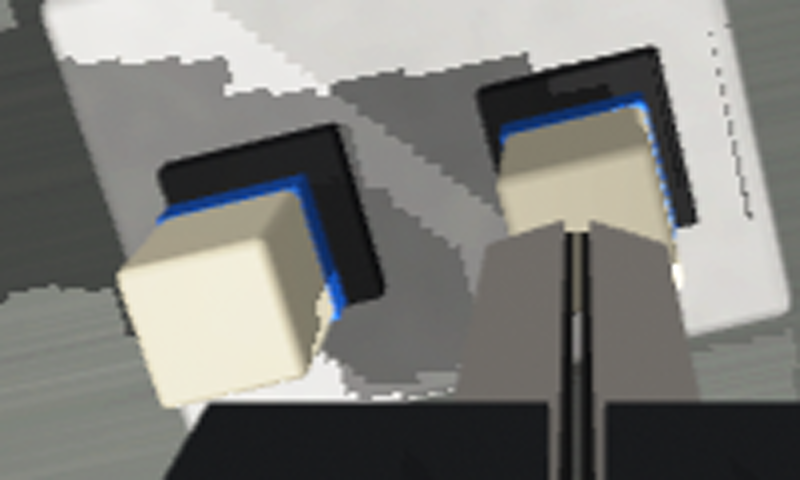

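View pics/s2.png

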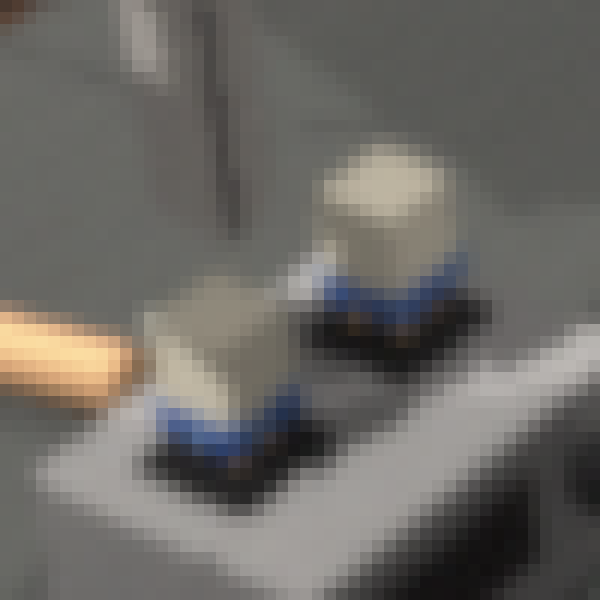

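```bash
python3 -m creep '[{"turn":[0,0,0],"delta_pos":[-1,1.5,-10],"claw":0},{"turn":[0,0,0],"delta_pos":[0,0,-9],"claw":0},{"turn":[0,0,0],"delta_pos":[0,0,-3],"claw":0},{"turn":[0,0,0],"delta_pos":[0,0,-3],"claw":0},{"turn":[0,0,0],"delta_pos":[0,0,-3],"claw":0},{"turn":[0,0,0],"delta_pos":[0,0,-3],"claw":0},{"turn":[0,0,0],"delta_pos":[0,0,0],"claw":0},{"turn":[0,0,0],"delta_pos":[0,0,0],"claw":0},{"turn":[0,0,0],"delta_pos":[0,0,0],"claw":0}]'
python3 - <<'E'
from h import *
i=get_image("wrist");cv2.imwrite("pics/w3.png",i["frame"])
E
```

```text
clock: 2.83
tcp_pos: [524.4, 405.8, 313.8]
tcp_rot: [0.108, 0.994, 0.0, 0.0]
contact_force: [0.7, -0.2, 0.3]
width: 0.5
```

View pics/w3.png

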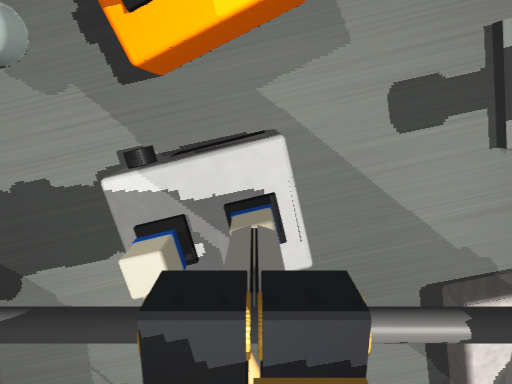

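```bash
python3 -m creep '[{"turn":[0,0,0],"delta_pos":[0,0,-1.5],"claw":0},{"turn":[0,0,0],"delta_pos":[0,0,-1.5],"claw":0},{"turn":[0,0,0],"delta_pos":[0,0,-1],"claw":0}]'
python3 - <<'E'
from h import *
i=get_image("side");f=i["frame"];cv2.imwrite("pics/s4.png",cv2.resize(f[205:265,130:200],None,fx=9,fy=9,interpolation=2));print(get_state()["contact_force"],get_state()["tcp_pos"])
E
```

```text
clock: 3.13
tcp_pos: [524.5, 405.9, 311.4]
tcp_rot: [0.108, 0.994, 0.001, 0.001]
contact_force: [-2.3, -2.8, 16.6]
width: 0.6
[-2.12419032 -1.54262344 10.03249529] [524.41452186 405.86733252 311.485337  ]
```

View pics/s4.png

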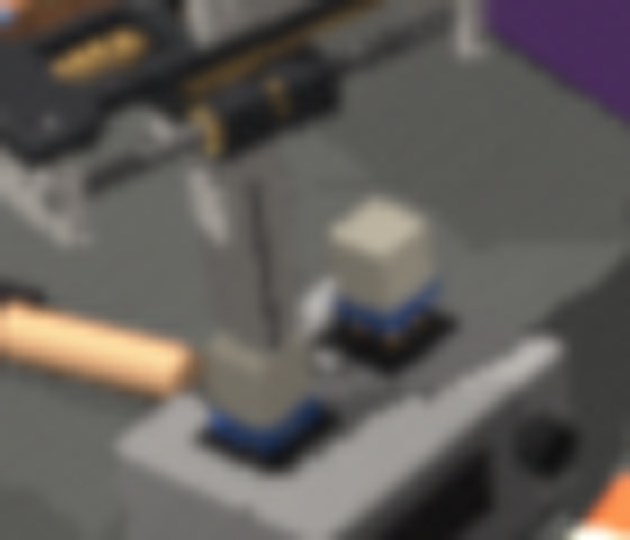

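Relay A has clearly gone down, and TCP z has stalled at 311.4 with 10–17 N. I'll press a little harder, lift, and move on to relay B, stopping 14 mm above it.

```bash
python3 -m creep '[{"turn":[0,0,0],"delta_pos":[0,0,-1.5],"claw":0},{"turn":[0,0,0],"delta_pos":[0,0,0],"claw":0}]'; python3 -m creep '[{"turn":[0,0,0],"delta_pos":[0,0,15],"claw":0},{"turn":[0,0,0],"delta_pos":[0,0,20],"claw":0},{"turn":[0,0,0],"delta_pos":[1,-22,0],"claw":0},{"turn":[0,0,0],"delta_pos":[0.5,-22,0],"claw":0},{"turn":[0,0,0],"delta_pos":[0.5,-20.5,0],"claw":0},{"turn":[0,0,0],"delta_pos":[0,0,-10],"claw":0},{"turn":[0,0,0],"delta_pos":[0,0,0],"claw":0},{"turn":[0,0,0],"delta_pos":[0,0,0],"claw":0}]'
python3 - <<'E'
from h import *
i=get_image("side");f=i["frame"];cv2.imwrite("pics/s5.png",cv2.resize(f[205:265,130:200],None,fx=9,fy=9,interpolation=2));print(get_state()["contact_force"],get_state()["tcp_pos"])
E
```

```text
clock: 3.35
tcp_pos: [524.4, 405.9, 311.3]
tcp_rot: [0.108, 0.994, 0.001, 0.001]
contact_force: [-4.4, -3.2, 17.8]
width: 0.3
clock: 4.02
tcp_pos: [525.8, 341.9, 332.6]
tcp_rot: [0.108, 0.994, 0.0, -0.001]
contact_force: [0.1, 0.8, 0.0]
width: 0.3
[ 0.02360109 -0.23955721  0.09490225] [525.72657628 342.41245536 332.86205135]
```

View pics/s5.png

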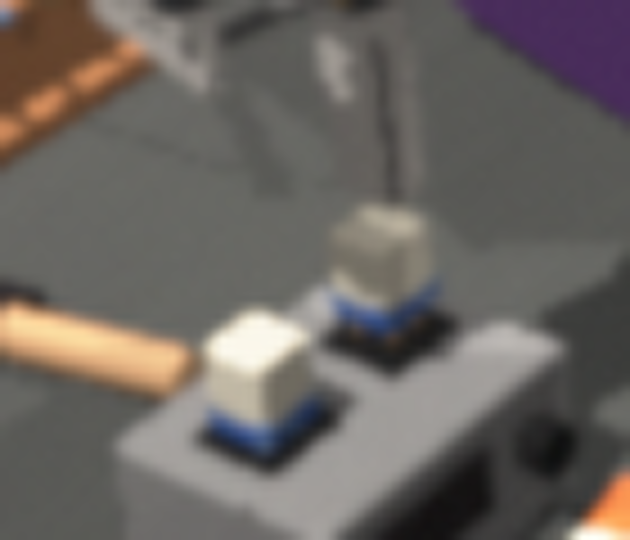

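Relay A (crop (260,340)) is seated with its blue band at the socket. The tips are over relay B, so I'll press it now.

```bash
python3 -m creep '[{"turn":[0,0,0],"delta_pos":[0,0,-8],"claw":0},{"turn":[0,0,0],"delta_pos":[0,0,-3],"claw":0},{"turn":[0,0,0],"delta_pos":[0,0,-3],"claw":0},{"turn":[0,0,0],"delta_pos":[0,0,-3],"claw":0},{"turn":[0,0,0],"delta_pos":[0,0,-3],"claw":0},{"turn":[0,0,0],"delta_pos":[0,0,-1.5],"claw":0},{"turn":[0,0,0],"delta_pos":[0,0,-1],"claw":0},{"turn":[0,0,0],"delta_pos":[0,0,0],"claw":0}]'
```

```text
clock: 4.73
tcp_pos: [525.7, 341.8, 311.5]
tcp_rot: [0.108, 0.994, 0.0, -0.0]
contact_force: [-3.5, 0.1, 7.9]
width: 0.3
```

```bash
python3 -m creep '[{"turn":[0,0,0],"delta_pos":[0,0,-1.5],"claw":0},{"turn":[0,0,0],"delta_pos":[0,0,-1],"claw":0},{"turn":[0,0,0],"delta_pos":[0,0,0],"claw":0},{"turn":[0,0,0],"delta_pos":[0,0,0],"claw":0}]'; python3 -m creep '[{"turn":[0,0,0],"delta_pos":[0,0,15],"claw":0},{"turn":[0,0,0],"delta_pos":[0,0,30],"claw":0},{"turn":[0,0,0],"delta_pos":[0,0,30],"claw":0},{"turn":[0,0,0],"delta_pos":[-7.5,-32,10],"claw":40},{"turn":[0,0,0],"delta_pos":[-7.5,-32,0],"claw":60},{"turn":[0,0,0],"delta_pos":[-7.5,-32,0],"claw":60},{"turn":[0,0,0],"delta_pos":[-7.5,-32,0],"claw":60},{"turn":[0,0,0],"delta_pos":[-7.5,-32,0],"claw":60},{"turn":[0,0,0],"delta_pos":[-7.5,-32,0],"claw":60},{"turn":[0,0,0],"delta_pos":[-7.5,-32,0],"claw":60},{"turn":[0,0,0],"delta_pos":[-7.5,-32,0],"claw":60},{"turn":[0,0,0],"delta_pos":[-7.5,-32,0],"claw":60},{"turn":[0,0,0],"delta_pos":[-7.5,-32,0],"claw":60},{"turn":[0,0,0],"delta_pos":[0,0,0],"claw":60},{"turn":[0,0,0],"delta_pos":[0,0,0],"claw":60},{"turn":[0,0,0],"delta_pos":[0,0,0],"claw":60}]'
python3 - <<'E'
from h import *
for n in("side","top","wrist"):
    i=get_image(n);cv2.imwrite(f"pics/{n}6.png",i["frame"])
f=cv2.imread("pics/side6.png");a=cv2.resize(f[205:265,130:200],None,fx=8,fy=8,interpolation=2);cv2.imwrite("pics/s6.png",a)
print(get_state()["tcp_pos"],proj(i,[450.5,21.5,141]))
E
```

```text
clock: 5.07
tcp_pos: [525.6, 341.8, 311.3]
tcp_rot: [0.108, 0.994, 0.001, 0.0]
contact_force: [-6.5, -2.2, 21.9]
width: 0.5
clock: 6.4
tcp_pos: [451.5, 21.5, 393.2]
tcp_rot: [0.108, 0.994, 0.0, 0.0]
contact_force: [-1.0, 0.8, 0.8]
width: 59.8
[451.42930523  22.49884969 393.10470071] (np.float64(251.5727645440505), np.float64(212.01859692758882))
```

View pics/s6.png

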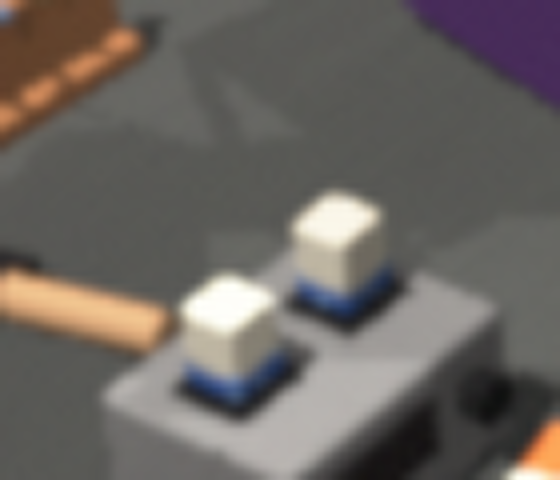

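View pics/wrist6.png

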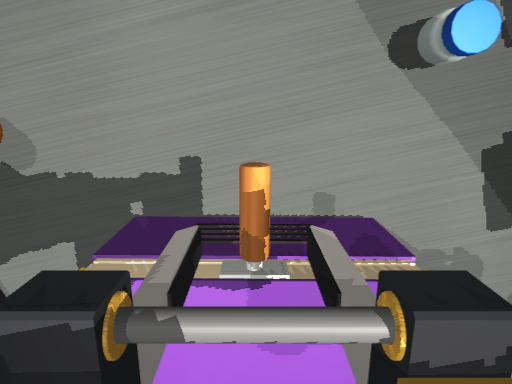

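View pics/side6.png

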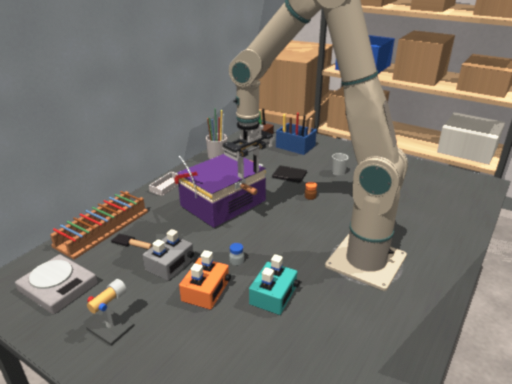

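Both relays look fully home. The handle (wrist pixel (254,212)) is centred between the fingers and in line with the tool. Now descend and grip.

```bash
python3 -m creep '[{"turn":[0,0,0],"delta_pos":[-1,0,-20],"claw":60},{"turn":[0,0,0],"delta_pos":[0,0,-20],"claw":60},{"turn":[0,0,0],"delta_pos":[0,0,-20],"claw":60},{"turn":[0,0,0],"delta_pos":[0,0,-11],"claw":60},{"turn":[0,0,0],"delta_pos":[0,0,0],"claw":60},{"turn":[0,0,0],"delta_pos":[0,0,0],"claw":60}]' 25
python3 -m creep '[{"turn":[0,0,0],"delta_pos":[0,0,0],"claw":10},{"turn":[0,0,0],"delta_pos":[0,0,0],"claw":10},{"turn":[0,0,0],"delta_pos":[0,0,0],"claw":10},{"turn":[0,0,0],"delta_pos":[0,0,0],"claw":10},{"turn":[0,0,0],"delta_pos":[0,0,0],"claw":10},{"turn":[0,0,0],"delta_pos":[0,0,0],"claw":10}]' 30
python3 - <<'E'
from h import *
for n in("side","wrist"):
    i=get_image(n);cv2.imwrite(f"pics/{n}7.png",i["frame"])
f=cv2.imread("pics/side7.png");a=cv2.resize(f[130:220,160:280],None,fx=6,fy=6,interpolation=2);cv2.imwrite("pics/s7.png",a)
E
```

```text
clock: 7.05
tcp_pos: [450.2, 22.1, 321.8]
tcp_rot: [0.107, 0.994, 0.0, -0.001]
contact_force: [0.9, 0.4, 0.3]
width: 60.0
clock: 7.55
tcp_pos: [450.3, 21.9, 322.5]
tcp_rot: [0.108, 0.994, 0.001, 0.001]
contact_force: [-0.0, 11.0, -0.4]
width: 23.6
```

View pics/s7.png

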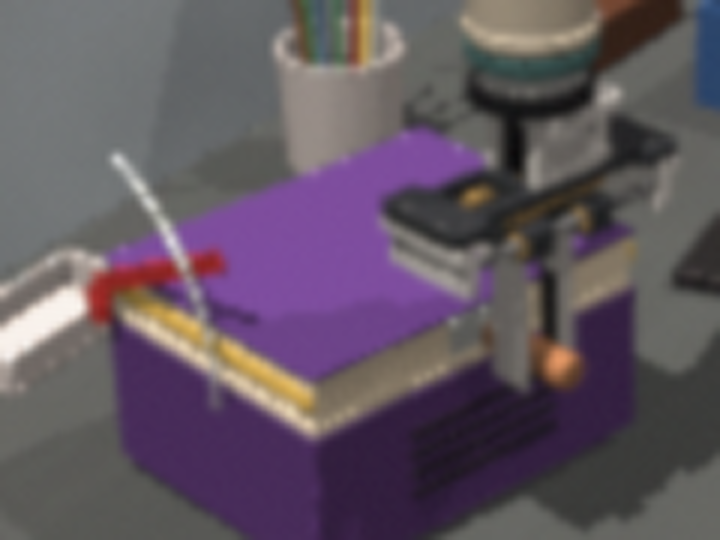

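View pics/wrist7.png

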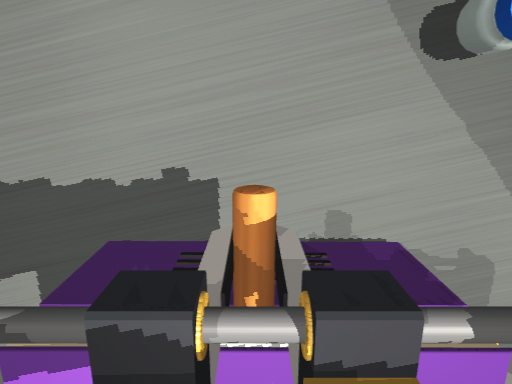

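Gripped at 23.6 mm with the tips around the bar. I'll work out the arc increments and refine the red arm's angle, now that it is in full view.

Run:
```python
from h import *
sd=get_image("side");tp=get_image("top")
yaw=np.radians(-12.4);ex=np.array([np.cos(yaw),np.sin(yaw),0]);ey=np.array([-ex[1],ex[0],0])
H=np.array([450.3,22,141]);hg=H+250*ex-[0,0,15]
for off in(136.5,139,141.5):
  for n,i,pts in(("side",sd,[(197,174),(175.2,180.5)]),("top",tp,[(207.6,132.7),(222.2,94)])):
    R=[]
    for u,v in pts:
        o,d=ray(i,u-.5,v-.5);t=(hg@ey+off-o@ey)/(d@ey);p=o+d*t-hg;R.append((p@ex,p[2]))
    R=np.array(R);print(off,n,R.round(1).tolist(),"slope ang",np.arctan2(R[0,1]-R[1,1],R[1,0]-R[0,0]).round(3),"tip ang",(np.arctan2(R[0,1],-R[0,0])-.0873).round(3))
a=np.linspace(0,.455,13)+.06;x=-250.45*np.cos(a);z=250.45*np.sin(a)
for k in range(12):
    d=(x[k+1]-x[k])*ex;print((d[:2]).round(1),round(z[k+1]-z[k],1))
```

```text
136.5 side [[-129.9, 79.2], [14.6, -6.0]] slope ang 0.533 tip ang 0.461
136.5 top [[-140.2, 94.7], [4.1, 15.7]] slope ang 0.501 tip ang 0.507
139 side [[-133.4, 81.6], [10.6, -3.4]] slope ang 0.533 tip ang 0.462
139 top [[-136.1, 80.4], [10.1, 0.3]] slope ang 0.501 tip ang 0.446
141.5 side [[-136.9, 83.9], [6.7, -0.8]] slope ang 0.533 tip ang 0.463
141.5 top [[-131.9, 66.1], [16.1, -15.0]] slope ang 0.501 tip ang 0.377
[ 0.7 -0.2] 9.5
[ 1.1 -0.2] 9.4
[ 1.4 -0.3] 9.4
[ 1.8 -0.4] 9.3
[ 2.1 -0.5] 9.2
[ 2.5 -0.5] 9.2
[ 2.8 -0.6] 9.1
[ 3.1 -0.7] 8.9
[ 3.5 -0.8] 8.8
[ 3.8 -0.8] 8.7
[ 4.1 -0.9] 8.5
[ 4.4 -1. ] 8.4
```

```bash
python3 -m creep '[{"turn":[0,0,0],"delta_pos":[0.7,0.8,9.5],"claw":10},{"turn":[0,0,0],"delta_pos":[1.1,-0.2,9.4],"claw":10},{"turn":[0,0,0],"delta_pos":[1.4,-0.3,9.4],"claw":10},{"turn":[0,0,0],"delta_pos":[1.8,-0.4,9.3],"claw":10},{"turn":[0,0,0],"delta_pos":[2.1,-0.5,9.2],"claw":10},{"turn":[0,0,0],"delta_pos":[0,0,0],"claw":10}]'
```

```text
clock: 8.25
tcp_pos: [457.7, 21.3, 370.1]
tcp_rot: [0.108, 0.994, 0.001, 0.001]
contact_force: [1.6, 3.1, -1.9]
width: 21.1
```

```bash
python3 -m creep '[{"turn":[0,0,0],"delta_pos":[2.5,-0.5,9.2],"claw":10},{"turn":[0,0,0],"delta_pos":[2.8,-0.6,9.1],"claw":10},{"turn":[0,0,0],"delta_pos":[3.1,-0.7,8.9],"claw":10},{"turn":[0,0,0],"delta_pos":[3.5,-0.8,8.8],"claw":10},{"turn":[0,0,0],"delta_pos":[3.8,-0.8,8.7],"claw":10},{"turn":[0,0,0],"delta_pos":[4.1,-0.9,8.5],"claw":10},{"turn":[0,0,0],"delta_pos":[4.4,-1,8.4],"claw":10},{"turn":[0,0,0],"delta_pos":[0,0,0],"claw":10},{"turn":[0,0,0],"delta_pos":[0,0,0],"claw":10}]'
python3 - <<'E'
from h import *
for n in("side","wrist","top"):
    i=get_image(n);cv2.imwrite(f"pics/{n}8.png",i["frame"])
f=cv2.imread("pics/side8.png");a=cv2.resize(f[110:220,160:280],None,fx=5,fy=5,interpolation=2);cv2.imwrite("pics/s8.png",a)
f=cv2.imread("pics/top8.png");a=cv2.resize(f[80:200,190:330],None,fx=5,fy=5,interpolation=2);cv2.imwrite("pics/t8.png",a)
E
```

```text
clock: 9.0
tcp_pos: [481.4, 16.0, 430.1]
tcp_rot: [0.108, 0.994, 0.001, 0.0]
contact_force: [1.9, 4.1, -2.3]
width: 21.5
```

View pics/s8.png

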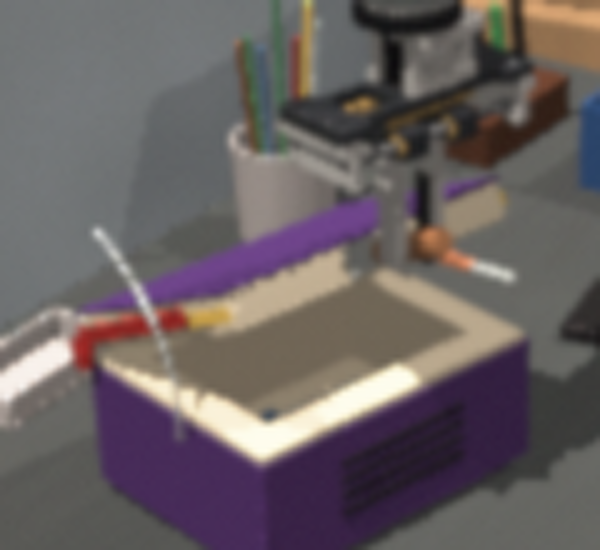

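View pics/t8.png

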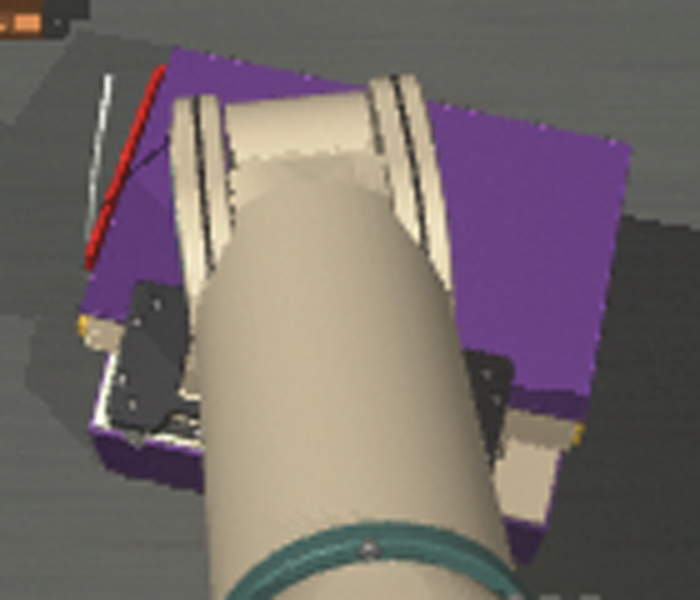

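View pics/wrist8.png

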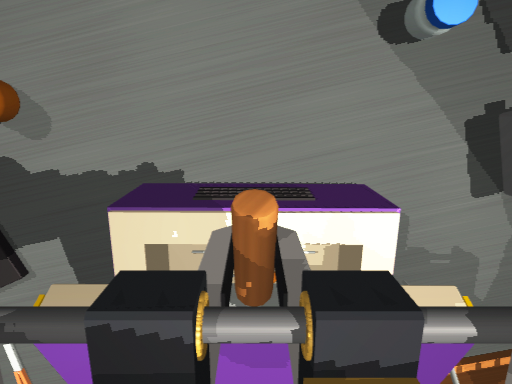

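Run:
```python
import cv2
f=cv2.imread("pics/side8.png");cv2.imwrite("pics/s8b.png",cv2.resize(f[160:192,170:212],None,fx=18,fy=18,interpolation=0))
```

View pics/s8b.png

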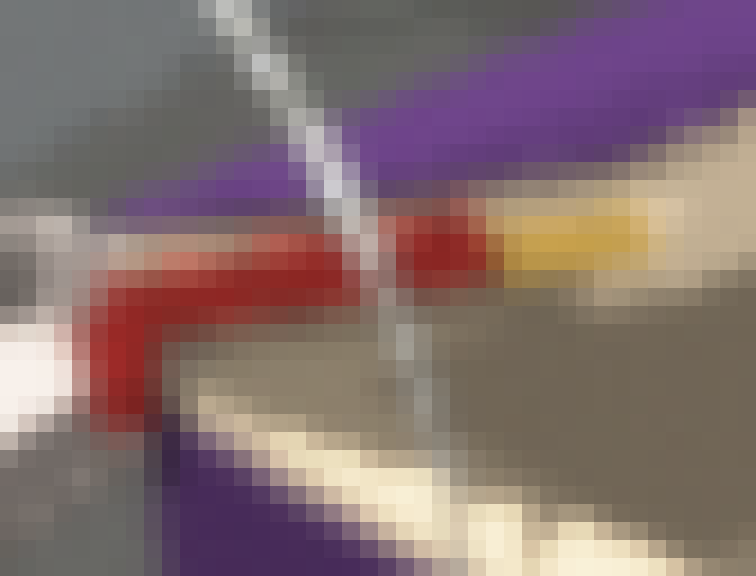

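Run:
```python
from h import *
sd=get_image("side");tp=get_image("top")
yaw=np.radians(-12.4);ex=np.array([np.cos(yaw),np.sin(yaw),0]);ey=np.array([-ex[1],ex[0],0])
hg=np.array([450.3,22,141])+250*ex-[0,0,15]
def pl(i,u,v,off):
    o,d=ray(i,u,v);t=(hg@ey+off-o@ey)/(d@ey);p=o+d*t-hg;return np.array([-(p@ex),p[2]])
ang=lambda p:np.arctan2(p[1],p[0])
s0=pl(sd,211.5,197,131);s1=pl(sd,205.6,172.8,131)
print("stripe front shut",s0,"now",s1,"lid angle",ang(s1)-ang(s0))
r,t=pl(sd,175.6,176.2,139),pl(sd,196.3,173.1,139)
print("arm root",r,"tip",t,"slope",ang(t-r),"tipang",ang(t)-.0873)
# top: yellow corners now; shut
for n,a in(("L",(190+82/5-.5,80+322/5-.5)),):
    p=pl(tp,*a,131);print("top stripe front",p)
for th in(.42,.455,.49,.53):
    c,s=np.cos(th),np.sin(th)
    def P(a,z,off): return hg+(-(a*c-z*s))*ex+[0,0,a*s+z*c]+off*ey
    print(th,"armtip side",np.round(proj(sd,P(160,14,139)),1),"top",np.round(proj(tp,P(160,14,139)),1),"root side",np.round(proj(sd,P(5,14,139)),1),"stripe",np.round(proj(sd,P(s0[0],s0[1],131)),1))
```

```text
stripe front shut [200.3397078   11.55365986] now [175.51285026  97.89424534] lid angle 0.4511757798664106
arm root [-1.59558388 16.66675491] tip [132.38119755  82.77948541] slope 0.4584052231937046 tipang 0.47152328506769975
top stripe front [173.63092893 101.17045466]
0.42 armtip side [197.8 175.1] top [206.8 134. ] root side [175.7 176.7] stripe [206.2 174.5]
0.455 armtip side [197.2 173.6] top [206.9 132.4] root side [175.6 176.6] stripe [205.5 172.6]
0.49 armtip side [196.6 172.1] top [207.  130.8] root side [175.6 176.6] stripe [204.7 170.7]
0.53 armtip side [195.8 170.4] top [207.1 128.9] root side [175.5 176.6] stripe [203.8 168.5]
```

The lid measures 0.451 rad and the red arm 0.458–0.472 rad, well inside the 0.09 tolerance. I'll do a final drift check with a few still rows, then hand in.

```bash
python3 -m creep '[{"turn":[0,0,0],"delta_pos":[0,0,0],"claw":10},{"turn":[0,0,0],"delta_pos":[0,0,0],"claw":10},{"turn":[0,0,0],"delta_pos":[0,0,0],"claw":10},{"turn":[0,0,0],"delta_pos":[0,0,0],"claw":10},{"turn":[0,0,0],"delta_pos":[0,0,0],"claw":10},{"turn":[0,0,0],"delta_pos":[0,0,0],"claw":10}]'
python3 - <<'E'
from h import *
a=cv2.imread("pics/side8.png");b=get_image("side")["frame"]
d=cv2.absdiff(a,b).max(2);print("changed px",(d>25).sum())
o=cv2.imread("pics/side0.png");r=lambda f:cv2.inRange(f,(0,0,120),(60,60,255))[160:190,170:205]
print("red centroid shut/now",[np.argwhere(r(cv2.imread(p))).mean(0).round(2) for p in("pics/side7.png","pics/side8.png")])
from workcell import hand_in
print(hand_in())
E
```

```text
clock: 9.75
tcp_pos: [481.4, 16.0, 429.9]
tcp_rot: [0.108, 0.994, 0.001, -0.0]
contact_force: [2.6, 4.3, -1.9]
width: 21.1
changed px 5
red centroid shut/now [array([16.7 , 12.07]), array([16.62, 13.02])]
the job is handed in; nothing more can be done
None
```

I pushed both white relays on the grey controller home with the lid shut. Then I gripped the kiln lid's handle, lifted the lid to the red arm's angle, and handed in at about 9.8 s while still holding it. The hand-in gives no verdict.

- **Relays:** on each relay the tool stalled at z 311.3 mm, which matches the 112 mm fully-home height. Forces there were about 18 N on relay A and 22 N on relay B. The side view afterwards showed both seated.
- **Lid angle:** the lid measured about 0.451 rad in the side camera. The red arm measured 0.458 by its slope and 0.472 by its tip, so the gap is about 0.02 rad against the allowed 0.09. An earlier, rougher reading had put the arm at 0.50–0.53 rad, because it took the bracket at the arm's root as part of the bar.
- **Hold:** over the last half second the side picture and the tool pose barely changed. The fingers were closed on the bar at 21 mm.
- **Red arm:** its tip reads the same pixel before and after the lift. Its colour centroid shifted by 1 pixel, which I put down to the background changing as the lid opened.
- **Other things on the bench:** the pictures I viewed show nothing out of place, but I did not measure each item at the end.
- **Disagreement:** the camera views differed by up to about 6 mm on the relay positions. I aimed in between, and both presses landed on the relay tops.

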